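Free the jammed pedal of a desk bin and hold its lid open

TASK

The little pedal bin on the desk will not open because a roll of masking tape has slid under its pedal. With the fingertips slide the roll along the desk until it is clear of the pedal, leaving it lying flat and never picking it up, then press the pedal right down so that the lid swings wide open. Finish while still holding the pedal down, with the lid open; do not touch the lid or shift anything else.

Things in the scene. Friction and masses are not known exactly. Their poses are not given: they have to be found in the camera images.
- bin: white round desk-top pedal bin with black foot and steel lid, fixed to the desk. 120 mm across (lid 126), 186 mm to the top of the shut lid. Origin on the desk under its centre; its -x axis points to the pedal (front), +x to the lid's hinge (back), z up. A thin steel carrying loop stands 13 mm out from the wall on each side (+y, -y), 85 to 120 mm up.
- pedal_pad (a point): centre of the upper face of the pedal: a flat steel plate with rubber tread, 34 mm (bin's x) by 40 mm (bin's y), 4 mm thick, out in front of the bin, 101 mm from its centre. With the lid shut this face is 25 mm above the desk (underside 21 mm); fully down this point is 11 mm above it. An 18 mm wide arm, level with the plate, leads into the bin.
- pedal_edge (a point): middle of the pedal's outer edge, on its upper face, 17 mm farther out than pedal_pad (118 mm in front of the bin's centre line); 25 mm above the desk at rest and 8 mm when fully down.
- pedal (a joint): angle of the rocking lever whose outer end is the pedal, rad: 0 at rest (pedal up, lid shut), 0.175 fully down at its stop. It rocks on an axle 20 mm in front of the bin's centre, 16 mm above the desk; its inner end lifts a rod that raises the lid. Pressing it takes 4 to 7 N at first, falling to about 2 N fully down; let go, it comes up again. With the roll beneath, it goes down only a few mm.
- lid (a joint): opening angle of the lid, rad: 0 shut, about 1.25 wide open; it turns with the pedal, 7.14 times the pedal's angle. Its hinge is at the back of the bin, 158 mm above the desk.
- lid_front (a point): front rim of the lid, on the pedal side, at mid width; moves with the lid.
- tape: roll of masking tape, a flat paper ring lying on the desk: 96 mm outside diameter, 76 mm hole (right through to the desk), 18 mm tall, about 70 g, loose. Origin at the centre of its underside. At the start its rim lies 14 to 26 mm in under the pedal's outer edge; most of its hole is open from above. Straight out in front of the pedal the desk is free for 90 mm beyond the roll.
- gluestick: a glue stick, loose, standing upright, 29 mm across, 95 mm tall; origin at the centre of its foot. Leave alone.
- eraser: a white eraser in a card sleeve, loose, lying flat, 55 x 22 x 12 mm; origin at the centre of its underside. Leave alone.
- stapler: a black desk stapler, loose, 130 mm long (along its x), 34 mm wide, 58 mm tall; origin at the centre of its underside. Leave alone.
- mouse: a black computer mouse, loose, 106 x 62 x 34 mm; origin at the centre of its underside. Leave alone.
- mug: a white mug, loose, 82 mm across, 95 mm tall; origin at the centre of its underside. Leave alone.
- bottle: a green glass bottle, loose, 66 mm across, 205 mm tall; origin at the centre of its underside. Leave alone.
- phone: a phone, loose, lying flat, 74 x 156 x 9 mm; origin at the centre of its underside. Leave alone.

How it is judged:
By the outcome, as a careful person would: the job done as asked, in the order asked, and still so for the second after the job is handed in, while the arm keeps its last pose, push and grip.
It also fails if it takes over 40 s, if anything falls off the work surface, if the arm or the gripper's body presses on something with over 40 N, if the wrist force passes 120 N, or if a joint passes its speed limit or range.

ROBOT

A 6-joint arm with a two-finger parallel gripper is mounted at the origin on the work surface. World frame = base frame: x ahead of the robot, y to its left, z up, the work surface at z = 0. Lengths are in m, angles in degrees, forces in N, time in s.
With the tool pointing down it reaches from about 0.4 to 0.825 m from the base axis. Payload 7 kg.
Tool frame: the origin (TCP) lies between the finger pads; the fingertips stand 22 mm ahead of it and the grasp point (between the pads) lies 3 mm ahead of it; z points along the fingers, y is the line along which they close (so a half turn about z gives the same grasp; the last joint's range is limited). The gripper opens to 88 mm and grips with 3 to 60 N. Pads are 19 mm wide; open, the fingers measure 130 mm over their backs; the gripper's body (78 mm by 193 mm) begins 47 mm behind the grasp point.
Start: joints at [-55.285, 20.546, 0.682, 0, -70.136, -16.507], TCP at [0.211, -0.641, 0.216] pointing down, gripper open.
Joint ranges: [-176.03, 176.03], [-82.01, 121.73], [-58.28, 71.71], [-173.87, 95.51], [-174.79, -0.11], [-173.66, 173.66]. Speed limits (degrees/s): [136.94, 136.94, 172.46, 180, 180, 180].

INTERFACE

Orientations are given as [roll, pitch, yaw] about the fixed x, y, z axes, in that order (R = Rz(yaw) Ry(pitch) Rx(roll)).
In Python, from plant import ctrl gives the robot as it stands.
- The arm moves only by the tool apply_moves, never from a script. Its argument "targets" is a list of rows, each an object with "travel": the shift along the tool's x, y, z in mm, a list of three; "roll": the turn about the tool's z in degrees; "jaw": the finger opening in mm, from 0 to 87.6. In form: [{"travel": [tx, ty, tz], "roll": roll, "jaw": jaw}, ...]. A call has 1 to 10 rows; each row shifts and turns the commanded pose from where the row before left it, along the tool's axes as they then stand; what a row does not reach is not made up. A row lasts 1/10 s, in which the tool goes at most 50 mm and 8.59 degrees, less where a joint would pass 70% of its speed; a pose out of reach is approached as far as the arm can. A call with a gripper value outside its range is refused whole. The fingers move at their own pace and stop on an object; the grip force is fixed at half the most. Time passes only in rows, so rows that do not move let the fingers close. It gives the time, the measured TCP pose, the force, the opening and the grip force at its end, in the units of the state.
- ctrl.get_obs(): the state, without advancing time (a new reading comes with each control period).
- ctrl.snapshot(name): name is "scene" or "top"; returns the picture (420x560x3 uint8, red, green, blue); there is no depth.
- ctrl.calibration(name): a dict with "K" (3x3 intrinsics, pixels), "dist_coeffs" ([k1, k2, p1, p2, k3] as OpenCV has them; the pictures are not rectified), "extrinsics" (4x4, takes a point from camera to world coordinates). Camera axes: x right, y down, z forward; pixel columns grow to the right and rows downward; lengths in m; the calibration is good to about 2 mm. A picture is of the moment at which its call begins. calibration takes no time and is no camera call.
- ctrl.close_job(): hands the job in; it is judged then, once.
The state is a dict: "clock": time; "joint_pos": joint angles; "qvel": joint speeds; "tau": joint torques, N m; "tool_pos": TCP position; "orientation": TCP orientation; "force": force on the tool from outside, world axes, zero at the start; "moment": the same for the moment, N m; "opening": finger opening in m; "gripper_force": force on a finger pad.
Only numpy, scipy, OpenCV 4.12 (cv2) and the standard library are available. Lean on these libraries where they do the work, as an engineer would, in place of code of your own. Each camera call takes 0.05 s, during which the arm holds its last target. There are 200 camera calls.

## Working session

There is one attempt and no reset: what is moved stays moved. The work goes in short steps, Python scripts to look and compute and a tool call to move; the robot and the scene stay as the last step left them, time stands still between calls to the robot, and variables do not carry over. Pictures are saved under pics/ and viewed, at most 10 in all, crops included, and the job is handed in when it is done.

Besides the shell and the picture viewer there is one more tool, called after "Call:" by a JSON object that holds its "fn" and its "kwargs". apply_moves: Moves the arm, as the interface text tells. Its arguments: {"type":"object","properties":{"targets":{"type":"array","items":{"type":"object","properties":{"travel":{"type":"array","items":{"type":"number"}},"roll":{"type":"number"},"jaw":{"type":"number"}}}}},"required":["targets"]}

```bash
mkdir -p pics; python3 - <<'E'
from plant import ctrl
import cv2
for n in("scene","top"):
    im=ctrl.snapshot(n); cv2.imwrite(f"pics/{n}0.png",im[:,:,::-1])
    c=ctrl.calibration(n); print(n,c["K"],c["dist_coeffs"],c["extrinsics"])
o=ctrl.get_obs();print(o["clock"],o["tool_pos"],o["orientation"],o["force"],o["opening"])
E
```

```text
scene [[456.57873838   0.         287.97062175]
 [  0.         456.57873838 216.25308792]
 [  0.           0.           1.        ]] [-0.02482433  0.          0.          0.          0.        ] [[ 8.57549423e-01  3.53451847e-01 -3.73738918e-01  9.60069483e-01]
 [ 5.14401212e-01 -5.90103446e-01  6.22229312e-01 -6.78617077e-01]
 [-6.16523936e-04 -7.25844140e-01 -6.87858928e-01  9.17984947e-01]
 [ 0.00000000e+00  0.00000000e+00  0.00000000e+00  1.00000000e+00]]
top [[411.89694226   0.         284.02093952]
 [  0.         411.89694226 207.91636027]
 [  0.           0.           1.        ]] [-0.00172129  0.          0.          0.          0.        ] [[-0.03519782 -0.97665983  0.21188838  0.35664354]
 [-0.99936081  0.03572342 -0.00134832  0.04154686]
 [-0.00625253 -0.2118004  -0.97729294  0.9744177 ]
 [ 0.          0.          0.          1.        ]]
0.1 [ 0.21075689 -0.640789    0.21529534] [ 1.79914062e+02 -9.01299109e-03 -1.61796559e+02] [-0.36209208  0.15867898 -0.23832225] 0.08717666440363113
```

View pics/scene0.png

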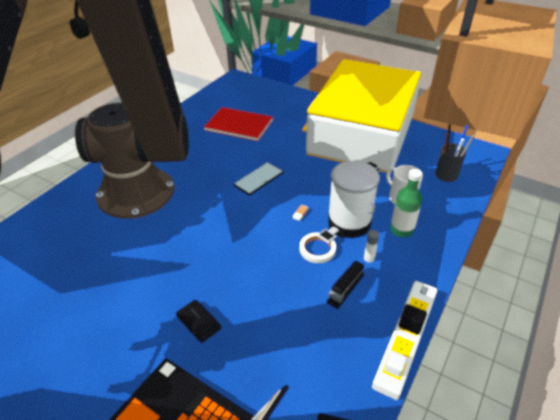

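View pics/top0.png

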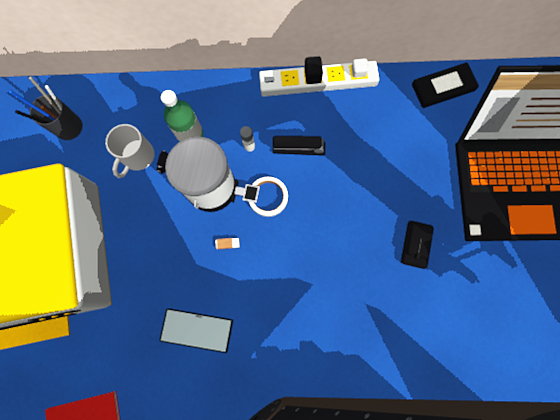

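The scene picture shows the bin at about (354,195) and the tape ring at (318,247). In the top picture the lid is at (198,165), the pedal at (251,194) and the ring at (267,196). The stapler, at (298,145), and the eraser, at (228,242), lie on either side of the ring. Next I measure these positions.

```bash
cat > h.py <<'E'
import numpy as np,cv2
from plant import ctrl
def ray(n,p):
    c=ctrl.calibration(n);K=np.array(c["K"]);E=np.array(c["extrinsics"])
    u=cv2.undistortPoints(np.float64(p).reshape(-1,1,2),K,np.array(c["dist_coeffs"])).reshape(-1,2)
    return E[:3,3],np.c_[u,np.ones(len(u))]@E[:3,:3].T
def plane(n,p,z):
    o,d=ray(n,p);return o+d*((z-o[2])/d[:,2])[:,None]
def proj(n,P):
    c=ctrl.calibration(n);T=np.linalg.inv(np.array(c["extrinsics"]))
    return cv2.projectPoints(np.float64(P).reshape(-1,1,3),cv2.Rodrigues(T[:3,:3])[0],T[:3,3],np.array(c["K"]),np.array(c["dist_coeffs"]))[0].reshape(-1,2)
E
python3 - <<'E'
from h import *
a=cv2.imread("pics/top0.png");b=cv2.imread("pics/scene0.png")
A=cv2.resize(a[120:260,150:350],None,fx=4,fy=4,interpolation=cv2.INTER_CUBIC)
B=cv2.resize(b[155:295,270:430],None,fx=4,fy=4,interpolation=cv2.INTER_CUBIC)
cv2.imwrite("pics/A.png",A);cv2.imwrite("pics/B.png",B)
for n,im,(x0,x1,y0,y1) in(("top",a,(236,295,170,222)),("scene",b,(295,340,225,270))):
    s=im[y0:y1,x0:x1];m=(s.min(2)>140).astype(np.uint8)
    k,l,st,c=cv2.connectedComponentsWithStats(m);print(n,st[1:],c[1:]+[x0,y0])
E
```

```text
top [[  0   6  52  41 641]] [[264.12636505 196.13416537]]
scene [[ 43   0   2   1   2]
 [  4   2  39  36 580]] [[338.5        225.        ]
 [318.25344828 246.96206897]]
```

View pics/A.png

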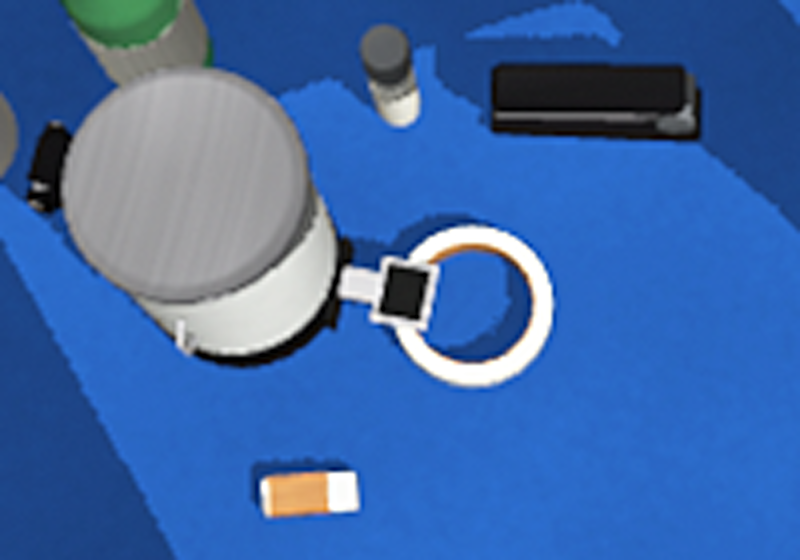

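View pics/B.png

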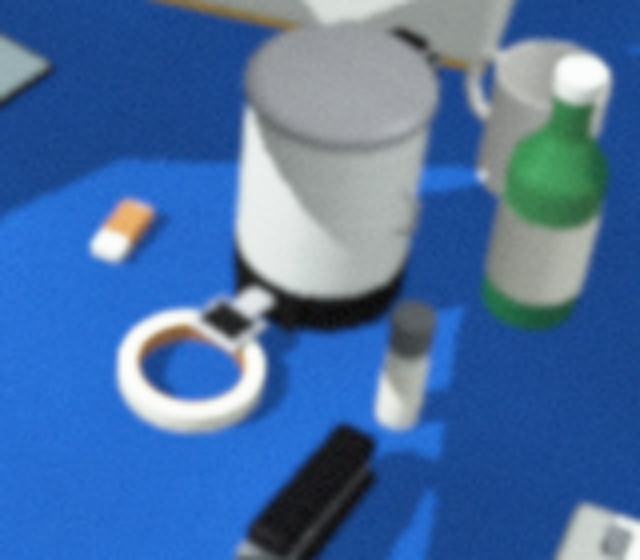

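The top crop shows the pedal tread at about (251,192.5) in full-picture pixels. The ring centre is at about (268,196), and most of its hole is open. The pedal direction runs right and slightly down, nearly along -y. The scene crop agrees with this.

```bash
python3 - <<'E'
from h import *
from scipy.optimize import least_squares
f=lambda p:(np.float64(p)+.5)/4-.5
ct=f([[406,292]])+[150,120]; cs=f([[230,320]])+[270,155]
pt=plane("top",ct,.025)[0];ps=plane("scene",cs,.025)[0]
print("pedal",pt,ps)
a=cv2.imread("pics/top0.png");b=cv2.imread("pics/scene0.png")
# dark tread centroid
s=a[184:202,242:262];m=s.max(2)<90;ys,xs=np.nonzero(m);tt=[xs.mean()+242,ys.mean()+184];print("tread px",tt,m.sum(),plane("top",tt,.025))
def circ(P):
    r=least_squares(lambda q:np.hypot(P[:,0]-q[0],P[:,1]-q[1])-q[2],[*P.mean(0)[:2],.04],loss="soft_l1",f_scale=.001);return r.x
# tape: top outer
m=np.zeros(a.shape[:2],np.uint8);m[170:222,236:295]=(a.min(2)>140)[170:222,236:295]
c=max(cv2.findContours(m,cv2.RETR_EXTERNAL,cv2.CHAIN_APPROX_NONE)[0],key=len)[:,0,:]
P=plane("top",c[(c[:,0]>262)],.018);print("tape top",circ(P))
m[:]=0;m[225:270,295:340]=(b.min(2)>140)[225:270,295:340]
c=max(cv2.findContours(m,cv2.RETR_EXTERNAL,cv2.CHAIN_APPROX_NONE)[0],key=len)[:,0,:]
P=plane("scene",c[(c[:,0]<312)],.018);print("tape scene(left)",circ(P))
# lid
e=f([[62,184],[310,184],[186,66],[186,302]])+[150,120];L=plane("top",e,.186);print("lid",L[:,:2],L[:2].mean(0),L[2:].mean(0))
for n,px in(("eraser",[[262,480],[358,475],[266,515],[360,510]]),):print(n,plane("top",f(px)+[150,120],.012)[:,:2])
print("stapler",plane("top",f([[490,130],[700,137]])+[150,120],.0)[:,:2]); print("glue foot",plane("top",f([[404,118]])+[150,120],.0)[:,:2])
E
```

```text
pedal [0.60254733 0.11713334 0.025     ] [0.60398742 0.12156985 0.025     ]
tread px [np.float64(250.4471544715447), np.float64(192.64227642276424)] 123 [[0.60256433 0.11874647 0.025     ]]
tape top [0.59456677 0.07940236 0.04841668]
tape scene(left) [0.60793678 0.07857252 0.05923421]
lid [[0.62311306 0.27590513]
 [0.61846392 0.15141201]
 [0.6837934  0.21426042]
 [0.5597561  0.21300789]] [0.62078849 0.21365857 0.186     ] [0.62177475 0.21363415 0.186     ]
eraser [[0.49490094 0.20499861]
 [0.49582731 0.14845531]
 [0.47416445 0.20264978]
 [0.4751235  0.14753393]]
stapler [[ 0.71130252  0.06484452]
 [ 0.70181406 -0.06568226]]
glue foot [[0.72121934 0.11832523]]
```

Call:
{"fn": "apply_moves", "kwargs": {"targets": [{"travel": [-15,15,0],"roll": 0,"jaw": 0},{"travel": [-30,29,0],"roll": 0,"jaw": 0},{"travel": [-34,32,0],"roll": 0,"jaw": 0},{"travel": [-34,32,0],"roll": 0,"jaw": 0},{"travel": [-34,32,0],"roll": 0,"jaw": 0},{"travel": [-34,32,0],"roll": 0,"jaw": 0},{"travel": [-34,32,0],"roll": 0,"jaw": 0},{"travel": [-34,32,0],"roll": 0,"jaw": 0},{"travel": [-30,29,0],"roll": 0,"jaw": 0},{"travel": [-15,15,0],"roll": 0,"jaw": 0}]}}

```text
clock: 1.1
tool_pos: [0.4036, -0.2808, 0.2162]
orientation: [180.0, 0.0, -161.7]
force: [0.1, -0.3, -0.5]
opening: 0.013
gripper_force: 0.0
```

Call:
{"fn": "apply_moves", "kwargs": {"targets": [{"travel": [0,0,0],"roll": -8,"jaw": 0},{"travel": [0,0,0],"roll": -8,"jaw": 0},{"travel": [0,0,0],"roll": -8,"jaw": 0},{"travel": [0,0,0],"roll": -8,"jaw": 0},{"travel": [0,0,0],"roll": -8,"jaw": 0},{"travel": [0,0,0],"roll": -8,"jaw": 0},{"travel": [0,0,0],"roll": -8,"jaw": 0},{"travel": [0,0,0],"roll": -4.8,"jaw": 0},{"travel": [0,0,0],"roll": 0,"jaw": 0}]}}

```text
clock: 2.0
tool_pos: [0.4025, -0.2832, 0.2159]
orientation: [180.0, 0.0, -100.9]
force: [-0.4, 0.4, -0.4]
opening: 0.0001
gripper_force: 0.0
```

```bash
cat >> h.py <<'E'
def go(x,y):
    o=ctrl.get_obs();p=o["tool_pos"];w=np.radians(o["orientation"][2]);d=np.array([x,y])-p[:2]
    print(round(o["clock"],2),np.round(p,4),np.round(o["orientation"],2),"F",np.round(o["force"],1),"j",np.round(o["joint_pos"],0),"open",round(o["opening"],4))
    print("tool dx,dy mm:",1e3*(d@[np.cos(w),np.sin(w)]),1e3*(d@[np.sin(w),-np.cos(w)]))
E
python3 -c "
from h import *
go(.592,.070)"
```

```text
2.0 [ 0.4025 -0.2832  0.2159] [ 1.7997e+02  1.0000e-02 -1.0093e+02] F [-0.4  0.4 -0.4] j [-12.   3. -22.  -0. -65.   1.] open 0.0001
tool dx,dy mm: -382.74438132535636 -119.11955911324607
```

Call:
{"fn": "apply_moves", "kwargs": {"targets": [{"travel": [-20,-6,0],"roll": 0,"jaw": 0},{"travel": [-40,-12,0],"roll": 0,"jaw": 0},{"travel": [-46,-14,0],"roll": 0,"jaw": 0},{"travel": [-46,-15,0],"roll": 0,"jaw": 0},{"travel": [-46,-15,0],"roll": 0,"jaw": 0},{"travel": [-46,-15,0],"roll": 0,"jaw": 0},{"travel": [-46,-14,0],"roll": 0,"jaw": 0},{"travel": [-40,-12,0],"roll": 0,"jaw": 0},{"travel": [-38,-11,0],"roll": 0,"jaw": 0},{"travel": [-15,-5,0],"roll": 0,"jaw": 0}]}}

```text
clock: 3.0
tool_pos: [0.5936, 0.0729, 0.2154]
orientation: [180.0, -0.0, -101.0]
force: [0.0, -0.3, 0.0]
opening: 0.0005
gripper_force: 0.0
```

Call:
{"fn": "apply_moves", "kwargs": {"targets": [{"travel": [0,0,20],"roll": 0,"jaw": 0},{"travel": [0,0,40],"roll": 0,"jaw": 0},{"travel": [0,0,40],"roll": 0,"jaw": 0},{"travel": [0,0,30],"roll": 0,"jaw": 0},{"travel": [0,0,10],"roll": 0,"jaw": 0},{"travel": [0,0,0],"roll": 0,"jaw": 0}]}}

```text
clock: 3.6
tool_pos: [0.5917, 0.0693, 0.075]
orientation: [179.9, -0.1, -101.1]
force: [-0.4, -0.2, -0.4]
opening: 0.0003
gripper_force: 0.0
```

```bash
python3 -c "
from h import *
go(.592,.070)
b=ctrl.snapshot('scene')[:,:,::-1]
cv2.imwrite('pics/B1.png',cv2.resize(b[155:295,270:430],None,fx=4,fy=4,interpolation=cv2.INTER_CUBIC))"
```

```text
3.6 [0.5917 0.0693 0.075 ] [ 1.7986e+02 -1.1000e-01 -1.0107e+02] F [-0.4 -0.2 -0.4] j [ 25.  21. -20.   0. -50. -37.] open 0.0003
tool dx,dy mm: -0.7122054531753756 -0.1624010136073837
```

View pics/B1.png

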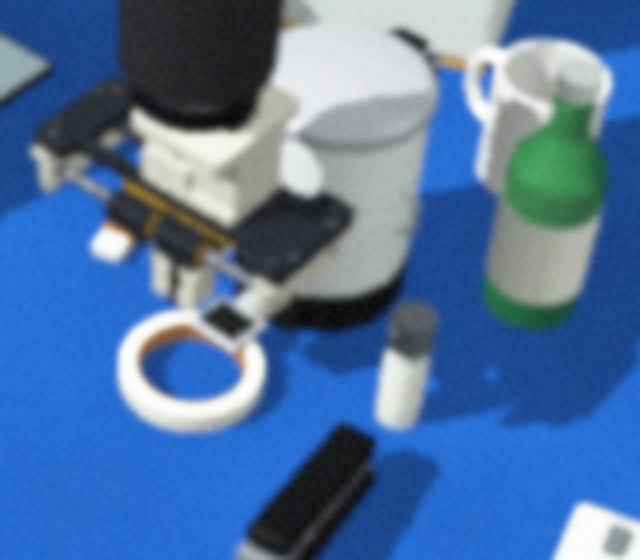

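The fingertips hang at about crop (182,298), just above the ring, and the gripper's wide side runs across the push direction. The bin, glue stick and stapler all have clearance. I check the tip's projection and the landing point.

```bash
python3 -c "
from h import *
P=proj('scene',[[.5917,.0693,.053],[.5917,.0693,.005],[.5945,.0795,.018]])
print((P-[270,155]+.5)*4-.5)
S=plane('scene',[[318.25,247]],.015);print(S)"
```

```text
[[179.11354216 332.31775146]
 [176.31378541 381.68608319]
 [187.98695224 360.57052949]]
[[0.60092005 0.07707075 0.015     ]]
```

```bash
python3 -c "
from h import *
a=ctrl.snapshot('top')[:,:,::-1].copy();b=ctrl.snapshot('scene')[:,:,::-1].copy()
B=cv2.resize(b[170:260,285:355],None,fx=6,fy=6,interpolation=cv2.INTER_CUBIC)
A=cv2.resize(a[130:220,225:300],None,fx=5,fy=6,interpolation=cv2.INTER_CUBIC)[:540,:375]
for z,c in((.053,(0,0,255)),(.075,(0,255,0)),(.125,(255,0,255))):
    for p,o,I,f in((proj('scene',[.5917,.0693,z])[0],[285,170],B,[6,6]),(proj('top',[.5917,.0693,z])[0],[225,130],A,[5,6])):
        cv2.circle(I,tuple(int(v) for v in (p-o+.5)*f),4,c,-1)
cv2.imwrite('pics/C.png',np.hstack([B,A]))
go(.592,.07)"
```

```text
3.75 [0.5938 0.0702 0.078 ] [-1.7986e+02  7.0000e-02 -1.0101e+02] F [0.9 0.9 0.7] j [ 25.  20. -19.   0. -50. -37.] open 0.0002
tool dx,dy mm: 0.5513352655275394 1.7076562461312463
```

View pics/C.png

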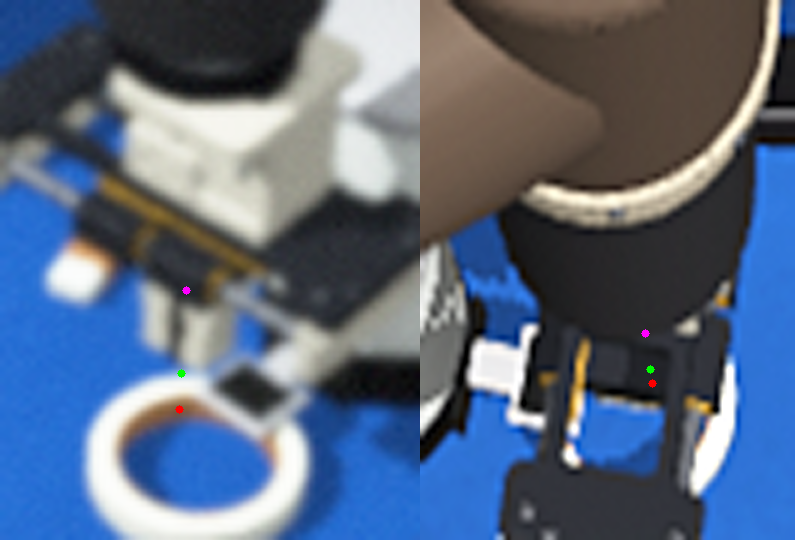

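The red dot marks where the tip should be at z=0.053. The visible fingers end nearer the green dot, at about z=0.08, while their sideways position agrees to about 3 mm. I go 28 mm lower, still above the 18 mm ring, and look again.

Call:
{"fn": "apply_moves", "kwargs": {"targets": [{"travel": [0,0,14],"roll": 0,"jaw": 0},{"travel": [0,0,14],"roll": 0,"jaw": 0},{"travel": [0,0,0],"roll": 0,"jaw": 0}]}}

```text
clock: 4.05
tool_pos: [0.5917, 0.0697, 0.0473]
orientation: [179.9, -0.0, -101.0]
force: [-0.6, 0.1, -0.9]
opening: 0.0006
gripper_force: 0.0
```

```bash
cat >> h.py <<'E'
def look(name,tip,x0=270,y0=155,w=130,h=110):
    b=ctrl.snapshot('scene')[:,:,::-1].copy()
    B=cv2.resize(b[y0:y0+h,x0:x0+w],None,fx=5,fy=5,interpolation=cv2.INTER_CUBIC)
    for z,c in((0,(0,0,255)),(.022,(0,255,0)),(.07,(255,0,255))):
        p=proj('scene',[tip[0],tip[1],tip[2]+z])[0]
        cv2.circle(B,tuple(int(v) for v in (p-[x0,y0]+.5)*5),3,c,-1)
    cv2.imwrite('pics/'+name,B)
E
python3 -c "
from h import *
go(.592,.07)
look('D.png',[.592,.07,.0255])"
```

```text
4.05 [0.5917 0.0697 0.0473] [ 1.7991e+02 -4.0000e-02 -1.0102e+02] F [-0.6  0.1 -0.9] j [ 25.  22. -21.  -0. -47. -36.] open 0.0006
tool dx,dy mm: -0.3477563642775964 -0.24456766777521224
```

View pics/D.png

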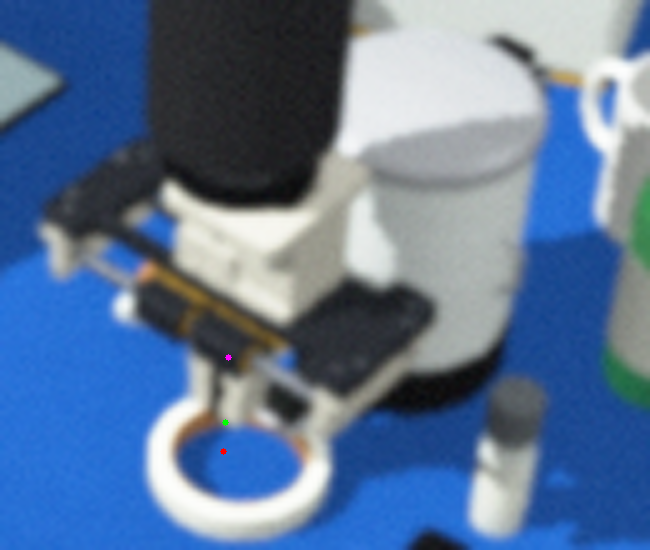

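In this picture the fingers reach over the ring's far inner wall, at about (235,418), and enter the open hole beyond the pedal. I feel downwards in small steps and watch the force.

Call:
{"fn": "apply_moves", "kwargs": {"targets": [{"travel": [0,0,5],"roll": 0,"jaw": 0},{"travel": [0,0,5],"roll": 0,"jaw": 0},{"travel": [0,0,0],"roll": 0,"jaw": 0}]}}

```text
clock: 4.4
tool_pos: [0.5922, 0.0698, 0.0376]
orientation: [180.0, -0.0, -101.0]
force: [0.0, -0.7, 0.3]
opening: 0.0002
gripper_force: 0.0
```

Call:
{"fn": "apply_moves", "kwargs": {"targets": [{"travel": [0,0,4],"roll": 0,"jaw": 0},{"travel": [0,0,4],"roll": 0,"jaw": 0},{"travel": [0,0,0],"roll": 0,"jaw": 0}]}}

```text
clock: 4.7
tool_pos: [0.5921, 0.0698, 0.0295]
orientation: [179.9, -0.0, -101.0]
force: [-0.6, -0.3, -0.2]
opening: 0.0004
gripper_force: 0.0
```

```bash
python3 -c "
from h import *
go(.592,.07)
look('E.png',[.592,.07,.0075])"
```

```text
4.7 [0.5921 0.0698 0.0295] [ 1.7995e+02 -3.0000e-02 -1.0100e+02] F [-0.6 -0.3 -0.2] j [ 25.  24. -22.  -0. -44. -36.] open 0.0004
tool dx,dy mm: -0.19978273737304478 0.1085894682074575
```

View pics/E.png

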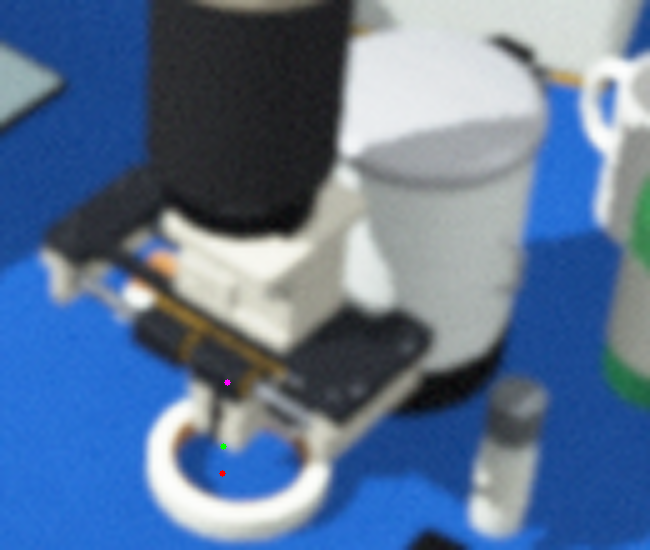

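The tips are in the hole at about (235,443), with no contact yet. The predicted tip is at (222,473), so I find the desk by touch to settle the true tip height.

Call:
{"fn": "apply_moves", "kwargs": {"targets": [{"travel": [0,0,3],"roll": 0,"jaw": 0},{"travel": [0,0,3],"roll": 0,"jaw": 0},{"travel": [0,0,0],"roll": 0,"jaw": 0}]}}

```text
clock: 5.05
tool_pos: [0.5922, 0.0698, 0.0236]
orientation: [180.0, -0.0, -101.0]
force: [0.3, -0.9, 0.4]
opening: 0.0004
gripper_force: 0.0
```

Call:
{"fn": "apply_moves", "kwargs": {"targets": [{"travel": [0,0,2.5],"roll": 0,"jaw": 0},{"travel": [0,0,0],"roll": 0,"jaw": 0}]}}

```text
clock: 5.25
tool_pos: [0.5923, 0.0699, 0.0213]
orientation: [180.0, -0.0, -101.0]
force: [0.1, 0.1, -0.3]
opening: 0.0003
gripper_force: 0.0
```

Call:
{"fn": "apply_moves", "kwargs": {"targets": [{"travel": [0,0,1.5],"roll": 0,"jaw": 0},{"travel": [0,0,0],"roll": 0,"jaw": 0}]}}

```text
clock: 5.45
tool_pos: [0.5924, 0.0699, 0.02]
orientation: [180.0, -0.0, -101.0]
force: [-0.8, -0.3, -0.0]
opening: 0.0003
gripper_force: 0.0
```

Call:
{"fn": "apply_moves", "kwargs": {"targets": [{"travel": [0,0,1.5],"roll": 0,"jaw": 0},{"travel": [0,0,0],"roll": 0,"jaw": 0}]}}

```text
clock: 5.65
tool_pos: [0.5924, 0.0699, 0.0185]
orientation: [180.0, -0.0, -101.0]
force: [0.2, 0.1, -0.1]
opening: 0.0008
gripper_force: 0.0
```

No desk contact yet, so the real tips stand shorter than stated, as the pictures showed. I keep feeling down.

Call:
{"fn": "apply_moves", "kwargs": {"targets": [{"travel": [0,0,2],"roll": 0,"jaw": 0},{"travel": [0,0,2],"roll": 0,"jaw": 0},{"travel": [0,0,0],"roll": 0,"jaw": 0}]}}

```text
clock: 5.95
tool_pos: [0.5923, 0.0699, 0.0143]
orientation: [180.0, -0.0, -101.0]
force: [0.1, -0.1, -0.7]
opening: 0.0003
gripper_force: 0.0
```

Call:
{"fn": "apply_moves", "kwargs": {"targets": [{"travel": [0,0,2],"roll": 0,"jaw": 0},{"travel": [0,0,2],"roll": 0,"jaw": 0},{"travel": [0,0,0],"roll": 0,"jaw": 0}]}}

```text
clock: 6.25
tool_pos: [0.5923, 0.0698, 0.0103]
orientation: [180.0, -0.0, -101.0]
force: [-0.4, 0.1, -0.4]
opening: 0.0007
gripper_force: 0.0
```

```bash
python3 -c "
from h import *
go(.592,.07)
look('F.png',[.592,.07,-.0115],280,185,100,80)"
```

```text
6.25 [0.5923 0.0698 0.0103] [ 1.7997e+02 -2.0000e-02 -1.0099e+02] F [-0.4  0.1 -0.4] j [ 25.  25. -23.  -0. -42. -36.] open 0.0007
tool dx,dy mm: -0.09402950363945421 0.32321584083735433
```

View pics/F.png

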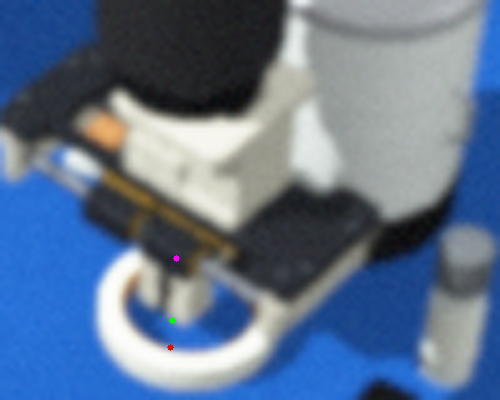

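The fingers stand in the hole with their tips at about (180,318), matching z≈0.01 near the green dot. I go 4 mm lower, then push outward along tool +x.

Call:
{"fn": "apply_moves", "kwargs": {"targets": [{"travel": [0,0,2],"roll": 0,"jaw": 0},{"travel": [0,0,2],"roll": 0,"jaw": 0},{"travel": [0,0,0],"roll": 0,"jaw": 0}]}}

```text
clock: 6.6
tool_pos: [0.5923, 0.0699, 0.0063]
orientation: [180.0, -0.0, -101.0]
force: [0.2, 0.4, -0.1]
opening: 0.0006
gripper_force: 0.0
```

Call:
{"fn": "apply_moves", "kwargs": {"targets": [{"travel": [3,0,0],"roll": 0,"jaw": 0},{"travel": [4,0,0],"roll": 0,"jaw": 0},{"travel": [4,0,0],"roll": 0,"jaw": 0},{"travel": [4,0,0],"roll": 0,"jaw": 0},{"travel": [4,0,0],"roll": 0,"jaw": 0},{"travel": [4,0,0],"roll": 0,"jaw": 0},{"travel": [4,0,0],"roll": 0,"jaw": 0},{"travel": [4,0,0],"roll": 0,"jaw": 0},{"travel": [3,0,0],"roll": 0,"jaw": 0},{"travel": [1,0,0],"roll": 0,"jaw": 0}]}}

```text
clock: 7.6
tool_pos: [0.5858, 0.0353, 0.0067]
orientation: [-180.0, 0.0, -101.0]
force: [0.9, 0.9, 1.2]
opening: 0.0007
gripper_force: 0.5
```

```bash
python3 -c "
from h import *
go(.592,.07)
b=ctrl.snapshot('scene')[:,:,::-1]; a=ctrl.snapshot('top')[:,:,::-1]
m=np.zeros(b.shape[:2],np.uint8);m[225:290,285:335]=(b.min(2)>140)[225:290,285:335]
ys,xs=np.nonzero(m);print('white bbox',xs.min(),xs.max(),ys.min(),ys.max(),m.sum())
print('near rim', plane('scene',[[ (xs[ys==ys.max()]).mean(),ys.max()]],0), plane('scene',[[xs.min(),ys[xs==xs.min()].mean()]],.009))
cv2.imwrite('pics/G.png',np.hstack([cv2.resize(b[180:290,270:360],None,fx=4,fy=4),cv2.resize(a[130:240,210:310],None,fx=4,fy=4)]))"
```

```text
7.6 [0.5858 0.0353 0.0067] [-180.    0. -101.] F [0.9 0.9 1.2] j [ 23.  25. -24.  -0. -41. -34.] open 0.0007
tool dx,dy mm: -35.245065191237806 0.5556067311302417
white bbox 285 334 225 265 612
near rim [[0.61238201 0.02520959 0.        ]] [[0.48582065 0.09466921 0.009     ]]
```

View pics/G.png

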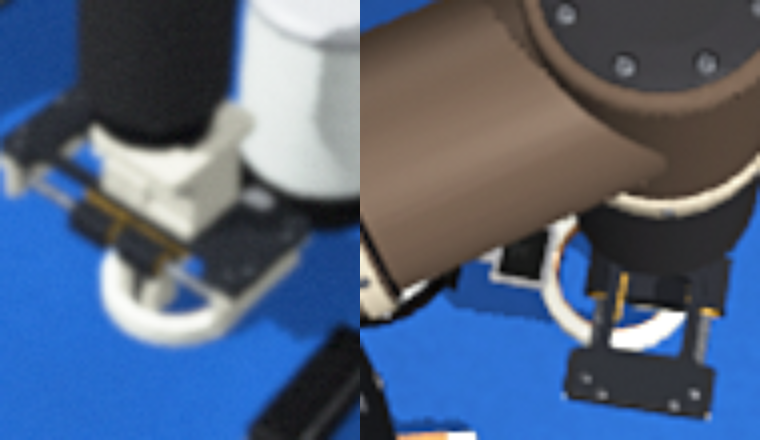

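The ring is sliding flat: its near edge in the top view (545,270) has moved out to the pedal's edge. I push on another 44 mm.

Call:
{"fn": "apply_moves", "kwargs": {"targets": [{"travel": [3,0,0],"roll": 0,"jaw": 0},{"travel": [5,0,0],"roll": 0,"jaw": 0},{"travel": [5,0,0],"roll": 0,"jaw": 0},{"travel": [6,0,0],"roll": 0,"jaw": 0},{"travel": [6,0,0],"roll": 0,"jaw": 0},{"travel": [6,0,0],"roll": 0,"jaw": 0},{"travel": [5,0,0],"roll": 0,"jaw": 0},{"travel": [4,0,0],"roll": 0,"jaw": 0},{"travel": [3,0,0],"roll": 0,"jaw": 0},{"travel": [1,0,0],"roll": 0,"jaw": 0}]}}

```text
clock: 8.7
tool_pos: [0.5774, -0.0079, 0.0067]
orientation: [180.0, -0.0, -101.0]
force: [0.2, 0.9, 2.1]
opening: 0.0006
gripper_force: 0.6
```

Call:
{"fn": "apply_moves", "kwargs": {"targets": [{"travel": [0,0,0],"roll": 0,"jaw": 0},{"travel": [-6,0,0],"roll": 0,"jaw": 0},{"travel": [0,0,-10],"roll": 0,"jaw": 0},{"travel": [0,0,-30],"roll": 0,"jaw": 0},{"travel": [0,0,-40],"roll": 0,"jaw": 0},{"travel": [0,0,-40],"roll": 0,"jaw": 0},{"travel": [50,0,-20],"roll": 0,"jaw": 0},{"travel": [48,0,0],"roll": 0,"jaw": 0},{"travel": [40,0,0],"roll": 0,"jaw": 0},{"travel": [0,0,0],"roll": 0,"jaw": 0}]}}

```text
clock: 9.7
tool_pos: [0.5517, -0.1369, 0.1462]
orientation: [-180.0, -0.0, -101.2]
force: [-0.9, -0.2, -0.6]
opening: 0.0002
gripper_force: 0.0
```

```bash
cat > m.py <<'E'
from h import *
from scipy.optimize import least_squares
a=ctrl.snapshot("top")[:,:,::-1].copy()
m=np.zeros(a.shape[:2],np.uint8);R=np.s_[165:235,242:345];m[R]=(a.min(2)>140)[R]
k,l,st,c=cv2.connectedComponentsWithStats(m)
for i in range(1,k):
    if st[i,4]>20:
        q=cv2.findContours((l==i).astype(np.uint8),cv2.RETR_EXTERNAL,cv2.CHAIN_APPROX_NONE)[0][0][:,0,:]
        P=plane("top",q,.018);r=least_squares(lambda q:np.hypot(P[:,0]-q[0],P[:,1]-q[1])-q[2],[*P.mean(0)[:2],.04],loss="soft_l1",f_scale=.001).x
        print(st[i],c[i],"circle",np.round(r,4))
m=(a[183:203,240:264].max(2)<90);ys,xs=np.nonzero(m);print("tread",xs.mean()+240,ys.mean()+183,m.sum(),plane("top",[xs.mean()+240,ys.mean()+183],.025))
E
python3 m.py; python3 -c "
from h import *
go(.6008,.109)"
```

```text
[324 165   9  12  73] [327.5890411  169.10958904] circle [ 0.6557 -0.0687  0.0116]
tread 251.5 192.5 480 [[0.60282123 0.11623569 0.025     ]]
9.75 [ 0.5524 -0.1354  0.1461] [-1.7997e+02  1.0000e-02 -1.0116e+02] F [-0.3 -0.2 -0.2] j [  6.  14. -19.   0. -58. -17.] open 0.0006
tool dx,dy mm: -249.19530816394428 -0.21648875190073283
```

```bash
cat > s.py <<'E'
from h import *
from scipy.optimize import least_squares
b=ctrl.snapshot("scene")[:,:,::-1].copy()
c0=proj("scene",[.583,.02,.018])[0];print("expected px",c0,"tool px",proj("scene",ctrl.get_obs()["tool_pos"])[0])
x0,y0=(c0-[36,32]).astype(int)
s=b[y0:y0+64,x0:x0+72];m=(s.min(2)>125).astype(np.uint8)
for r in m[::2]:print("".join(".#"[v] for v in r))
k,l,st,c=cv2.connectedComponentsWithStats(m);i=1+st[1:,4].argmax()
q=cv2.findContours((l==i).astype(np.uint8),cv2.RETR_EXTERNAL,cv2.CHAIN_APPROX_NONE)[0][0]
e=cv2.fitEllipse(q);print(st[i]+[x0,y0,0,0,0],e,plane("scene",[[e[0][0]+x0,e[0][1]+y0]],.009))
E
python3 s.py
```

```text
expected px [301.94304908 257.41028328] tool px [257.24037422 258.81208278]
###############.........................................................
############.......................................................####.
##########......................................................########
#######..................................................#.....#########
####..................................................#..........#####..
##..................................................#####...........###.
......................................................#####........###..
.........................................................######.####....
............................................................#####.......
................................###.....................................
.............................##################.........................
..........................#########################.....................
.......................#####................#########...................
##...................#####.....................########.................
..
[... 769 characters left out ...]
########.......................
................................###########.............................
........................................................................
........................................................................
........................................................................
........................................................................
........................................................................
........................................................................
[269 242  53  34 679] ((33.72867202758789, 34.19599533081055), (30.67098617553711, 49.5490837097168), 91.49729919433594) [[0.57506104 0.01721035 0.009     ]]
```

The ring is now centred near (0.583, 0.018), about 38 mm clear of the pedal's edge and lying flat. Before pressing I check that the wrist link above the gripper clears the lid's sweep, using the beige collar at (255,5) in picture E.

```bash
python3 - <<'E'
from h import *
for z in (.15,.2,.25,.3,.35):
    p=proj("scene",[.592,.07,z])[0]; q=proj("scene",[.592+.015,.07-.038,z])[0]
    t=proj("top",[.586,.035,z])[0]
    print(z,"E crop axis",np.round((p-[270,155]+.5)*5),"front lip",np.round((q-[270,155]+.5)*5),"G top crop",np.round((t-[210,130]+.5)*4+[360,0]))
# brown link in present top view: rows/cols mask
a=ctrl.snapshot("top");h=cv2.cvtColor(a,cv2.COLOR_RGB2HSV);m=((h[...,0]<16)&(h[...,1]>40)&(h[...,1]<150)&(h[...,2]<170)&(h[...,2]>40))
print("top view now, brown(#):")
for r in range(100,420,12):print(r,"".join(".#"[int(v)] for v in m[r,130:480:5]))
E
```

```text
0.15 E crop axis [233. 280.] front lip [223. 336.] G top crop [665. 218.]
0.2 E crop axis [238. 203.] front lip [227. 260.] G top crop [665. 190.]
0.25 E crop axis [242. 122.] front lip [232. 178.] G top crop [665. 159.]
0.3 E crop axis [247.  35.] front lip [237.  90.] G top crop [664. 124.]
0.35 E crop axis [253. -57.] front lip [242.  -3.] G top crop [664.  84.]
top view now, brown(#):
100 .....................################...#################.............
112 ...............#######################..###################...........
124 ...............#######################...#####################........
136 ...............#######################..##############################
148 ...............#######################...##########################...
160 ................#######################..#######################......
172 ................################.#####................................
184 .................######################..................#............
196 .....................##################...............................
208 .....................########
[... 616 characters left out ...]
##.......................
316 ....................############################......................
328 ....................#############################.....................
340 ....................####.########################.....................
352 ....................##############################....................
364 ....................###############################...................
376 ....................################################..................
388 ....................################################..................
400 ....................#################################.................
412 ....................##################################................
```

The collar sits about 0.315 m above the TCP, so about 0.33 m up while pressing. The open lid peaks at about 0.285 m, so it clears. I move above the pedal's outer part.

Call:
{"fn": "apply_moves", "kwargs": {"targets": [{"travel": [-20,0,0],"roll": 0,"jaw": 0},{"travel": [-40,0,0],"roll": 0,"jaw": 0},{"travel": [-45,0,0],"roll": 0,"jaw": 0},{"travel": [-45,0,0],"roll": 0,"jaw": 0},{"travel": [-40,0,0],"roll": 0,"jaw": 0},{"travel": [-30,0,0],"roll": 0,"jaw": 0},{"travel": [-16,0,0],"roll": 0,"jaw": 0},{"travel": [-8,0,0],"roll": 0,"jaw": 0},{"travel": [0,0,0],"roll": 0,"jaw": 0},{"travel": [0,0,0],"roll": 0,"jaw": 0}]}}

```text
clock: 10.85
tool_pos: [0.5991, 0.1053, 0.1451]
orientation: [180.0, -0.0, -101.0]
force: [-0.1, -0.2, 0.3]
opening: 0.0005
gripper_force: 0.0
```

```bash
python3 -c "
from h import *
go(.600,.104)"
```

```text
10.85 [0.5991 0.1053 0.1451] [ 1.7997e+02 -2.0000e-02 -1.0100e+02] F [-0.1 -0.2  0.3] j [ 28.  17. -14.  -0. -59. -39.] open 0.0005
tool dx,dy mm: 1.109000252455043 -1.086858738670547
```

Call:
{"fn": "apply_moves", "kwargs": {"targets": [{"travel": [1,-1,15],"roll": 0,"jaw": 0},{"travel": [0,0,25],"roll": 0,"jaw": 0},{"travel": [0,0,25],"roll": 0,"jaw": 0},{"travel": [0,0,20],"roll": 0,"jaw": 0},{"travel": [0,0,12],"roll": 0,"jaw": 0},{"travel": [0,0,6],"roll": 0,"jaw": 0},{"travel": [0,0,0],"roll": 0,"jaw": 0}]}}

```text
clock: 11.55
tool_pos: [0.6001, 0.104, 0.0419]
orientation: [180.0, -0.0, -101.0]
force: [0.8, -0.4, 0.6]
opening: 0.0007
gripper_force: 0.0
```

Call:
{"fn": "apply_moves", "kwargs": {"targets": [{"travel": [0,0,2],"roll": 0,"jaw": 0},{"travel": [0,0,2],"roll": 0,"jaw": 0},{"travel": [0,0,2],"roll": 0,"jaw": 0},{"travel": [0,0,2],"roll": 0,"jaw": 0},{"travel": [0,0,0],"roll": 0,"jaw": 0}]}}

```text
clock: 12.05
tool_pos: [0.6002, 0.1047, 0.0341]
orientation: [180.0, -0.0, -101.0]
force: [-0.4, 0.9, 0.3]
opening: 0.0006
gripper_force: 0.0
```

Call:
{"fn": "apply_moves", "kwargs": {"targets": [{"travel": [0,0,2],"roll": 0,"jaw": 0},{"travel": [0,0,2],"roll": 0,"jaw": 0},{"travel": [0,0,2],"roll": 0,"jaw": 0},{"travel": [0,0,0],"roll": 0,"jaw": 0}]}}

```text
clock: 12.45
tool_pos: [0.6, 0.1046, 0.0278]
orientation: [180.0, -0.0, -101.0]
force: [-0.6, 0.1, 0.2]
opening: 0.0007
gripper_force: 0.0
```

```bash
python3 -c "
from h import *
go(.600,.104)"
```

```text
12.45 [0.6    0.1046 0.0278] [ 1.7997e+02 -2.0000e-02 -1.0099e+02] F [-0.6  0.1  0.2] j [ 28.  25. -20.  -0. -45. -39.] open 0.0007
tool dx,dy mm: 0.5780315443216932 -0.07398256064660748
```

Call:
{"fn": "apply_moves", "kwargs": {"targets": [{"travel": [0,0,2],"roll": 0,"jaw": 0},{"travel": [0,0,2],"roll": 0,"jaw": 0},{"travel": [0,0,2],"roll": 0,"jaw": 0},{"travel": [0,0,0],"roll": 0,"jaw": 0}]}}

```text
clock: 12.85
tool_pos: [0.6001, 0.1046, 0.0218]
orientation: [180.0, -0.0, -101.0]
force: [0.3, -0.0, 0.7]
opening: 0.0004
gripper_force: 0.0
```

Call:
{"fn": "apply_moves", "kwargs": {"targets": [{"travel": [0,0,1.5],"roll": 0,"jaw": 0},{"travel": [0,0,1.5],"roll": 0,"jaw": 0},{"travel": [0,0,0],"roll": 0,"jaw": 0}]}}

```text
clock: 13.15
tool_pos: [0.6002, 0.1046, 0.019]
orientation: [180.0, -0.0, -101.0]
force: [-0.1, 0.3, -0.4]
opening: 0.0004
gripper_force: 0.0
```

Call:
{"fn": "apply_moves", "kwargs": {"targets": [{"travel": [0,0,1.5],"roll": 0,"jaw": 0},{"travel": [0,0,1.5],"roll": 0,"jaw": 0},{"travel": [0,0,0],"roll": 0,"jaw": 0}]}}

```text
clock: 13.45
tool_pos: [0.6001, 0.1046, 0.016]
orientation: [180.0, -0.0, -101.0]
force: [1.0, 0.6, 0.6]
opening: 0.0005
gripper_force: 0.0
```

```bash
python3 - <<'E'
from h import *
go(.6,.104)
b=ctrl.snapshot("scene")[:,:,::-1].copy();cv2.imwrite("pics/H.png",b)
# compare brightness of fingers/pedal area as coarse map (hue-free): B blue desk, # white, d dark, o other
p=proj("scene",[[.6,.104,.016],[.6,.104,.025],[.603,.119,.025],[.5995,.102,.025],[.603-.02*.98,.119+.0038,.025],[.603+.02*.98,.119-.004,.025]]);print(np.round(p,1))
for r in range(205,250):
    print(r,"".join("#" if v.min()>150 else "+" if v.min()>105 else "B" if v[0]>1.5*v[2]+25 else "d" if v.max()<80 else "o" for v in b[r,295:360]))
E
```

```text
13.45 [0.6001 0.1046 0.016 ] [ 1.7998e+02 -1.0000e-02 -1.0100e+02] F [1.  0.6 0.6] j [ 28.  26. -21.  -0. -43. -39.] open 0.0005
tool dx,dy mm: 0.6237691500338074 0.008004654037800528
[[322.7 240.4]
 [322.8 238.1]
 [326.4 235.1]
 [322.3 238.5]
 [320.7 231.6]
 [332.1 238.7]]
205 oo++++oooddddoBBBBB+########################++++++++++###########
206 +++++++ooooddddoBBB+#######################++++++++++#+##########
207 ++++++++oooodddddoo#######################++++++++++#############
208 +++++++++oooodddddo+####################++++++++++++++###########
209 ++##+++++oooooddddo+###################++++++++++++++#+##########
210 +++##+++++ooooooddd++#################+++++++++++++++++##########
211 ##++++##++ooooooooooo+###################+++++++++++++++#########
212 ####+++##++ooooooooooo++###################++++++++++++++#####+##
213 #######+#+++oodooooooooo++##################+++++++oddo++++++++++
214 #######++++ooddddooooooooo+################++++++oodddddo+++oddoo
215 #######++ooodddddddooooooooo+##############+++++ooddddddddddddddd
216 #######+oBBddddddddddoooooodo++############++++oddd
[... 1624 characters left out ...]

240 BBBBBBBBBBBBBBBBBBBBBBBBBBBB+###++++oBBBBBBBBo####+++oBBBBBBBBBBB
241 BBBBBBBBBBBBBBBBBBBBBBBBBBBBB++++++oBBBBBBBBBo####++oBBBBBBBBBBBB
242 BBBBBBBBBBBBBBBBBBBBBBBBBBBBBBBBBBBBBBBBBBBBBB+##++oBBBBBBBBBBBBB
243 BBBBB+++++BBBBBBBBBBBBBBBBBBBBBBBBBBBBBBBBBBBBo+++oBBBBBBBBBBBBBB
244 +++#########+++BBBBBBBBBBBBBBBBBBBBBBBBBBBBBBBBBBBBBBBBBBBBBBBBBB
245 ################++BBBBBBBBBBBBBBBBBBBBBBBBBBBBBBBBBBBBBBBBBBBBBBB
246 ##################+BBBBBBBBBBBBBBBBBBBBBBBBBBBBBBBBBBBBBBBBBBBBBB
247 ####################+BBBBBBBBBBBBBBBBBBBBBBBBBBBBBBBBBBBBBBBBBBBB
248 ####+++++++##########+BBBBBBBBBBBBBBBBBBBBBBBBBBBBBBBBBBBBBBBBBBB
249 #+ooooooooooo++########BBBBBBBBBBBBBBBBBBBBBBBBBBBBBBBBBBBBBBBBBB
```

```bash
python3 - <<'E'
from h import *
c=np.array([.6001,.1046]);u=np.array([-.191,-.982]);v=np.array([.982,-.191])
for n,a,b in(("outer+",9,21),("outer-",9,-21),("inner+",-9,21)):
    for z in(.0,.01,.02,.03): print(n,z,np.round(proj("scene",[*(c+u*a/1e3+v*b/1e3),z])[0],1))
for px in([328,241.5],[323,238.5],[316,236],[331.5,239],[335,239]):
    print(px,*[np.round((np.r_[(plane("scene",[px],z)[0,:2]-c)@u,(plane("scene",[px],z)[0,:2]-c)@v])*1e3,1) for z in(.016,.025,.035)])
E
```

```text
outer+ 0.0 [326.4 249.9]
outer+ 0.01 [326.7 247.4]
outer+ 0.02 [326.9 244.8]
outer+ 0.03 [327.1 242.3]
outer- 0.0 [314.5 242.3]
outer- 0.01 [314.6 239.8]
outer- 0.02 [314.8 237.3]
outer- 0.03 [314.9 234.7]
inner+ 0.0 [330.5 246.2]
inner+ 0.01 [330.8 243.7]
inner+ 0.02 [331.  241.2]
inner+ 0.03 [331.3 238.6]
[328, 241.5] [-5.8 13.5] [ 1.3 18.4] [ 9.1 23.8]
[323, 238.5] [-5.5 -3.7] [1.5 1.4] [9.4 7. ]
[316, 236] [ -0.1 -24. ] [  6.9 -18.7] [ 14.7 -12.9]
[331.5, 239] [-19.5  14.8] [-12.4  19.6] [-4.4 25.1]
[335, 239] [-25.9  21.9] [-18.7  26.7] [-10.6  32. ]
```

By this estimate the tips are still about 4 mm above the pedal plate, about 13 mm behind the TCP. I continue down.

Call:
{"fn": "apply_moves", "kwargs": {"targets": [{"travel": [0,0,1.5],"roll": 0,"jaw": 0},{"travel": [0,0,1.5],"roll": 0,"jaw": 0},{"travel": [0,0,0],"roll": 0,"jaw": 0}]}}

```text
clock: 13.8
tool_pos: [0.6005, 0.1046, 0.0138]
orientation: [-180.0, -0.0, -101.0]
force: [-3.1, -0.5, 7.4]
opening: 0.0004
gripper_force: 3.6
```

Call:
{"fn": "apply_moves", "kwargs": {"targets": [{"travel": [0,0,1.5],"roll": 0,"jaw": 0},{"travel": [0,0,1.5],"roll": 0,"jaw": 0},{"travel": [0,0,0],"roll": 0,"jaw": 0}]}}

```text
clock: 14.1
tool_pos: [0.6005, 0.1045, 0.0109]
orientation: [-180.0, -0.0, -101.0]
force: [-1.7, -1.6, 7.1]
opening: 0.0004
gripper_force: 3.5
```

Call:
{"fn": "apply_moves", "kwargs": {"targets": [{"travel": [0,0,1.5],"roll": 0,"jaw": 0},{"travel": [0,0,1.5],"roll": 0,"jaw": 0},{"travel": [0,0,0],"roll": 0,"jaw": 0}]}}

```text
clock: 14.4
tool_pos: [0.6005, 0.1044, 0.0079]
orientation: [-180.0, -0.0, -101.0]
force: [-1.9, -1.5, 5.9]
opening: 0.0005
gripper_force: 3.3
```

Contact came at TCP z≈0.0145 with about 7 N, and the force is already falling, so the pedal is moving. I continue to the stop.

Call:
{"fn": "apply_moves", "kwargs": {"targets": [{"travel": [0,0,1.5],"roll": 0,"jaw": 0},{"travel": [0,0,1.5],"roll": 0,"jaw": 0},{"travel": [0,0,1.5],"roll": 0,"jaw": 0},{"travel": [0,0,0],"roll": 0,"jaw": 0}]}}

```text
clock: 14.8
tool_pos: [0.6005, 0.1044, 0.0032]
orientation: [-180.0, -0.0, -101.0]
force: [-1.8, -1.7, 4.7]
opening: 0.0005
gripper_force: 2.8
```

Call:
{"fn": "apply_moves", "kwargs": {"targets": [{"travel": [0,0,1.5],"roll": 0,"jaw": 0},{"travel": [0,0,1.5],"roll": 0,"jaw": 0},{"travel": [0,0,0],"roll": 0,"jaw": 0}]}}

```text
clock: 15.1
tool_pos: [0.6005, 0.1046, -0.0]
orientation: [-180.0, 0.0, -101.0]
force: [-0.3, -2.6, 4.0]
opening: 0.0002
gripper_force: 2.1
```

Call:
{"fn": "apply_moves", "kwargs": {"targets": [{"travel": [0,0,1],"roll": 0,"jaw": 0},{"travel": [0,0,0],"roll": 0,"jaw": 0}]}}

```text
clock: 15.3
tool_pos: [0.6006, 0.1046, -0.0007]
orientation: [-180.0, 0.0, -101.0]
force: [-1.7, -1.7, 7.9]
opening: 0.0007
gripper_force: 3.8
```

Call:
{"fn": "apply_moves", "kwargs": {"targets": [{"travel": [0,0,1],"roll": 0,"jaw": 0},{"travel": [0,0,0],"roll": 0,"jaw": 0},{"travel": [0,0,0],"roll": 0,"jaw": 0}]}}

```text
clock: 15.6
tool_pos: [0.6007, 0.1046, -0.001]
orientation: [-179.9, 0.0, -101.0]
force: [-3.2, -1.2, 13.5]
opening: 0.0004
gripper_force: 6.5
```

```bash
python3 - <<'E'
from h import *
go(.6,.104)
b=ctrl.snapshot("scene")[:,:,::-1].copy();b0=cv2.imread("pics/H.png")
# lid: where the scene changed around/above the bin
d=(np.abs(b.astype(int)-b0).max(2)>35)
for r in range(110,250,4):print(r,"".join(".#"[int(v)] for v in d[r,290:430:2]))
bc=np.array([.621,.2137]);w=np.array([.191,.982]);hin=bc+.06*w
for t in(0,.6,1.25):
    a=t+.16;print(t,"lid_front px",np.round(proj("scene",[*(hin-w*.125*np.cos(a)),.158+.125*np.sin(a)])[0],1))
E
```

```text
15.6 [ 0.6007  0.1046 -0.001 ] [-1.7994e+02  1.0000e-02 -1.0096e+02] F [-3.2 -1.2 13.5] j [ 28.  27. -22.   0. -41. -39.] open 0.0004
tool dx,dy mm: 0.7608805780865402 0.5509331430623339
110 ......................................................................
114 ......................................................................
118 ......................................................................
122 ......................................................................
126 ...................................######.............................
130 ................................#############.........................
134 .........##.....................###############....###................
138 ..........##.....................################.....................
142 ...........####..............###.#################....................
146 ..........#.####################..##################..................
150 ..........####...............#......################..................
154 ...........#########.##.#.####.......################.................
158 .........
[... 1103 characters left out ...]
........
218 .......###.##.######.....#############................................
222 ........###....##.########............................................
226 .........#####....#..###...........##.................................
230 ............####...#####........#####.................................
234 .................###.##.####..##.###...##.............................
238 .............####....#.##.########....................................
242 ..............########....#####...........................####........
246 .................######..####..####.........#..............#..........
0 lid_front px [337.8 186. ]
0.6 lid_front px [347.9 159. ]
1.25 lid_front px [366.  134.5]
```

```bash
python3 s.py | tail -30
```

```text
........................................................................
...................................................####..........##.###.
...................................................#####..........####..
...................................................#####..#######....###
...................................................#####..#######.......
.....................................................##..########.......
.........................................................#######........
............................###################............#####........
.........................##########################.....................
......................#########.............#########...................
.....................#######...................########.................
....................######....................#..#######................
...................######.......................#########...............
...................######.........................#######...............
...................######..........................######...............
.....
[... 474 characters left out ...]
########.......................
...............................#############............................
........................................................................
........................................................................
........................................................................
........................................................................
........................................................................
........................................................................
[284 244  38  32 604] ((37.24925231933594, 34.42367172241211), (31.8889217376709, 37.92190933227539), 89.06893920898438) [[0.5834077  0.02128481 0.009     ]]
```

The pedal is at its stop: the force rose from 4 to 13.5 N with no further travel. The lid now reaches rows 126–134, where a wide-open lid should appear. The tape lies flat near (0.583, 0.021), clear of the pedal, so I hand in.

```bash
python3 -c "
from plant import ctrl
print(ctrl.get_obs()['force'],ctrl.close_job())"
```

```text
the job is handed in; nothing more can be done
[-3.52182892 -0.76193898 12.71699756] None
```

I slid the tape roll flat along the desk until it was about 35 mm clear of the pedal, then pressed the pedal to its stop; I handed the job in at about 15.7 s with the lid wide open and the pedal still held down.

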